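# Spring the keeper bar into the stock rack

### The job

Fit the spring-loaded keeper bar across the front of the white rack so that the stock cannot roll out: press its sprung plunger against the back plate of the slotted cup, lower the bar level while it is squeezed, and let it spring back so its fixed stub sits in the round cup and its plunger stays in the slotted one. Squeeze the spring with no more than 12 N, do not ram the rack, and leave the wagons and the pot where they stand; let go of the bar at the end.

Things in the scene. Friction and masses are not known exactly. Their poses are not given: they have to be found in the camera images.
- bar_mid (a point): Centre of the keeper bar, half-way up its tube: plain aluminium, 22 mm square, 140 mm long along its y, lying flat on the table at first; grip it here across its sides (closing along its x). Sprung steel plunger at the +y end (12 mm thick, 44 mm out of the tube when free), fixed steel stub at -y (12 mm thick, 16 mm long). 200 mm overall when free; 0.15 kg; z up.
- bar_tip (a point): Tip of the sprung plunger, 114 mm from bar_mid along +y when free. The spring begins to give at 2 N and takes 0.4 N more for each mm (10 N at 20 mm in, 12 N at 25 mm). The polished nose slides easily (friction about 0.08), but pressed far off-centre the bar can pivot in the fingers: grip firmly.
- bar_butt (a point): End of the fixed stub, 86 mm from bar_mid along -y.
- bar: The keeper bar; origin at the middle of the underside of its square tube, 11 mm under bar_mid; y along the bar towards the plunger.
- rack: White plastic slotted rack tier, fixed, 360 mm deep (x -35 to +325 mm), 310 mm wide (y -146 to +164 mm), 12 mm floor. Origin on the table under bar_line; x points to its rear, y along the line of the cups towards the slotted cup, z up. Three wagons stand in its lanes along x, at least 80 mm behind the bar line, tops under 65 mm above the table.
- bar_line (a point): Point on the rack's cup line, 62 mm above the table, axes as the rack's; the fitted bar's axis lies on this line along y. A white yoke on the rack carries both cups; it stands shifted by up to 18 mm either way along y from its mean place, and the listed points do not show the shift: find it by touch. The fitted bar's middle is here, plus the shift.
- plate_mean (a point): Mean place (add the yoke's shift) of the face of the slotted cup's back plate, on the cup line, 108 mm along +y from bar_line, facing -y. The plate is 50 mm wide and reaches 52 mm above the line: the plunger can be pressed on it above the slot. The slot in front is 14 mm long in y, 18 mm wide, open upward, flared mouth up to 18 mm above the line, floor 7 mm under the line.
- rim_mean (a point): Mean place (add the yoke's shift) of the round cup's rim, 76 mm along -y from bar_line. It opens to +y, 10 mm deep, 21 mm wide at the mouth, 17 mm at the bottom, 29 mm outside; a bracket behind it reaches 14 mm above the line. Plate to rim is 184 mm: the bar goes down between them only when squeezed by over 16 mm. Plate to cup bottom is 194 mm (6 mm squeezed).
- coach: Green coach, 220 x 34 x 48 mm, on the rack; leave it alone.
- ballast: Yellow open ballast wagon, 130 x 37 x 40 mm, on the rack; leave it alone.
- loco: Grey locomotive, 170 x 36 x 47 mm, on the rack; leave it alone.
- pot: White ceramic mug-shaped pot with clip lid, 84 mm across, 92 mm high, on the table; origin at the middle of its foot; leave it alone.
Not all that is in view belongs to the job. Several things look just like the bar: the one meant starts farthest to the robot's left.

How it is judged:
On the way:
1. the bar is squeezed by more than 14 mm (shorter than 186 mm) with its plunger at the slotted cup's back plate (distance between bar_tip and bar_butt below 0.186 m and y of bar_tip in the frame of bar_line between 0.084 and 0.132 m and x of bar_tip in the frame of bar_line between -0.025 and 0.025 m), for 0.1 s.
At the end, for the whole second after the job is handed in: The bar sits sprung between the two cups: its length is 190.5 to 197.5 mm, its centre and both ends lie within 4 mm sideways and within -5 to +4 mm in height of the cup line, its centre is within 26 mm of bar_line along the line, its plunger tip 84 to 132 mm along +y; it is at rest (distance between bar_tip and bar_butt between 0.1905 and 0.1975 m and x of bar_mid in the frame of bar_line between -0.004 and 0.004 m and z of bar_mid in the frame of bar_line between -0.005 and 0.004 m and x of bar_tip in the frame of bar_line between -0.004 and 0.004 m and z of bar_tip in the frame of bar_line between -0.005 and 0.004 m and x of bar_butt in the frame of bar_line between -0.004 and 0.004 m and z of bar_butt in the frame of bar_line between -0.005 and 0.004 m and y of bar_mid in the frame of bar_line between -0.026 and 0.026 m and y of bar_tip in the frame of bar_line between 0.084 and 0.132 m and linear speed of bar below 0.01 m/s and angular speed of bar below 0.1 rad/s); the robot touches nothing.
It fails at once if the spring is squeezed beyond 12 N (bar shorter than 174.5 mm) (distance between bar_tip and bar_butt below 0.1745 m).
It fails at once if the bar is rammed against the rack with more than 40 N (contact force between bar and rack above 40 N).
It fails at once if a wagon or the pot is moved by more than 12 mm (distance of any of coach, ballast, loco, pot from where it was at the start of the episode above 0.012 m).
It also fails if it takes over 58 s, if anything falls off the work surface, if the arm or the gripper's body presses on something with over 40 N, if the wrist force passes 120 N, or if a joint passes its speed limit or range.

### The arm

A 6-joint arm with a two-finger parallel gripper is mounted at the origin on the work surface. World frame = base frame: x ahead of the robot, y to its left, z up, the work surface at z = 0. Lengths are in m, angles in rad, forces in N, time in s.
With the tool pointing down it reaches from about 0.275 to 0.825 m from the base axis. Payload 4.9 kg.
Tool frame: the origin (TCP) lies between the finger pads; the fingertips stand tcp_to_tips ahead of it and the grasp point (between the pads) lies 6 mm ahead of it (tcp_to_tips is the distance from the TCP to the fingertips, in m); z points along the fingers, y is the line along which they close (so a half turn about z gives the same grasp; the last joint's range is limited). The gripper opens to 85 mm and grips with 20 to 120 N. Pads are 22 mm wide; open, the fingers measure 114 mm over their backs; the gripper's body (76 mm by 85 mm) begins 54 mm behind the grasp point. The pads swing forward as they close: fully open they stand 13 mm farther back than shut.
Start: joints at [1.123, 0.326, -0.193, 1.052, 0, 1.437], TCP at [0.17, 0.523, 0.256] pointing down, gripper open.
Joint ranges: [-2.65, 2.65], [-0.97, 1.79], [-1.3, 1.35], [-1.93, 2.1], [-1.47, 1.37], [-3.14, 3.14]. Speed limits (rad/s): [2.57, 2.57, 3.14, 3.14, 3.14, 3.14].

### API

Orientations are given as a unit quaternion [x, y, z, w].
In Python, from workcell import * gives the robot as it stands. The module is installed in compiled form; this text tells all that it offers.
- The arm moves only by the tool servo_tool, never from a script. Its argument "deltas" is text: rows parted by semicolons, each of 7 numbers parted by spaces: the closure, from 0 (fully open) to 1 (shut), then the shift along the tool's x, y, z in mm, then the turn, a rotation vector about the tool's x, y, z in rad. In form: gripper dx dy dz wx wy wz; .... A call has 1 to 12 rows; each row shifts and turns the commanded pose from where the row before left it, along the tool's axes as they then stand; what a row does not reach is not made up. A row lasts 1/10 s, in which the tool goes at most 50 mm and 8.59 degrees, less where a joint would pass 70% of its speed; a pose out of reach is approached as far as the arm can. A call is refused whole if a number of a shift passes 50 or a number of a turn 0.15, either way. A call with a gripper value outside its range is refused whole. The fingers move at their own pace and stop on an object; the grip force is fixed at half the most. Time passes only in rows, so rows that do not move let the fingers close. It gives the time, the measured TCP pose, the force, the opening and the grip force at its end, in the units of the state.
- sense(): the state, without advancing time (a new reading comes with each control period).
- grab_frame(name): name is "side" or "top"; returns the picture (384x512x3 uint8, red, green, blue); there is no depth.
- get_calibration(name): a dict with "mtx" (3x3 intrinsics, pixels), "R" (3x3) and "t" (3): a world point X has camera coordinates R X + t. Camera axes: x right, y down, z forward; pixel columns grow to the right and rows downward; lengths in m; the calibration is good to about 2 mm. A picture is of the moment at which its call begins. get_calibration takes no time and is no camera call.
- job_done(): hands the job in; it is judged then, once.
The state is a dict: "clock": time; "q": joint angles; "joint_velocities": joint speeds; "joint_efforts": joint torques, N m; "eef_pos": TCP position; "orientation": TCP orientation; "force": force on the tool from outside, world axes, zero at the start; "ft_torque": the same for the moment, N m; "width": finger opening in m; "gripper_force": force on a finger pad.
Only numpy, scipy, OpenCV 4.12 (cv2) and the standard library are available. Lean on these libraries where they do the work, as an engineer would, in place of code of your own. Each camera call takes 0.05 s, during which the arm holds its last target. There are 200 camera calls.

## Working session

There is one attempt and no reset: what is moved stays moved. The work goes in short steps, Python scripts to look and compute and a tool call to move; the robot and the scene stay as the last step left them, time stands still between calls to the robot, and variables do not carry over. Pictures are saved under pics/ and viewed, at most 10 in all, crops included, and the job is handed in when it is done.

Besides the shell and the picture viewer there is one more tool, called after "Request:" as name(argument=value, ...), one argument or row to a line, values as JSON. servo_tool: Moves the arm, as the interface text tells. Its arguments: {"type":"object","properties":{"deltas":{"type":"string"}},"required":["deltas"]}

```bash
mkdir -p pics
python3 - <<'E'
from workcell import *
import cv2,numpy as np
s=sense();print(s)
for n in("side","top"):
    im=grab_frame(n);cv2.imwrite(f"pics/{n}0.png",cv2.resize(im[:,:,::-1],(800,600),interpolation=cv2.INTER_CUBIC));cv2.imwrite(f"raw_{n}0.png",im[:,:,::-1])
    c=get_calibration(n);print(n,c)
E
```

```text
{'clock': 0.0, 'q': array([ 1.12277643e+00,  3.26909309e-01, -1.93609145e-01,  1.05199174e+00,
        2.03317097e-05,  1.43657153e+00]), 'joint_velocities': array([ 7.44428110e-05, -5.87195533e-04, -1.99370694e-04, -9.48960485e-04,
        5.82329969e-04,  3.24354986e-04]), 'joint_efforts': array([-4.62836470e-04, -4.43395722e+01,  2.62440240e+01,  1.55333744e-02,
       -3.15406078e-04, -1.84829261e-06]), 'eef_pos': array([0.16952663, 0.52264704, 0.25551103]), 'orientation': array([ 1.56254573e-01,  9.87716444e-01, -8.17960220e-04, -2.55702306e-04]), 'force': array([0.1006927 , 0.75648528, 0.27872991]), 'ft_torque': array([-0.00547893,  0.01073949, -0.03266947]), 'gripper_force': 0.0, 'width': 0.0853701668223463}
side {'mtx': array([[368.24401445,   0.        , 248.78925428],
       [  0.        , 368.24401445, 192.95390159],
       [  0.        ,   0.        ,   1.        ]]), 'R': array([[-0.99609062, -0.08831624, -0.00192668],
       [-0.06774207,  0.77767602, -0.62500481],
       [ 0.05669641, -0.62243091, -0.78061852]]), 't': array([0.51842155, 0.0196963 , 1.02149332])}
top {'mtx': array([[351.97883091,   0.        , 256.81944506],
       [  0.        , 351.97883091, 192.02070019],
       [  0.        ,   0.        ,   1.        ]]), 'R': array([[ 0.00790279, -0.99995538, -0.00517459],
       [-0.97683175, -0.00661311, -0.21390653],
       [ 0.21386276,  0.00674517, -0.97684043]]), 't': array([0.06264185, 0.52394183, 0.8285124 ])}
```

View pics/side0.png

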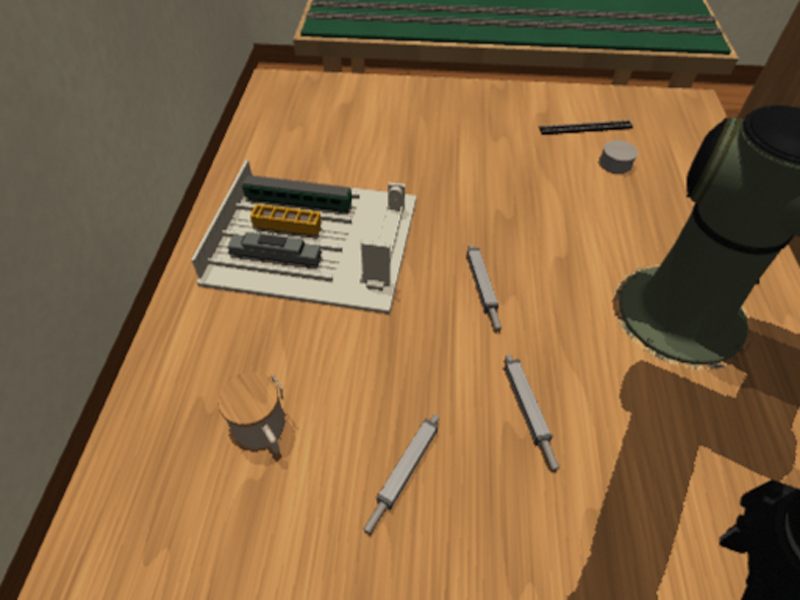

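View pics/top0.png

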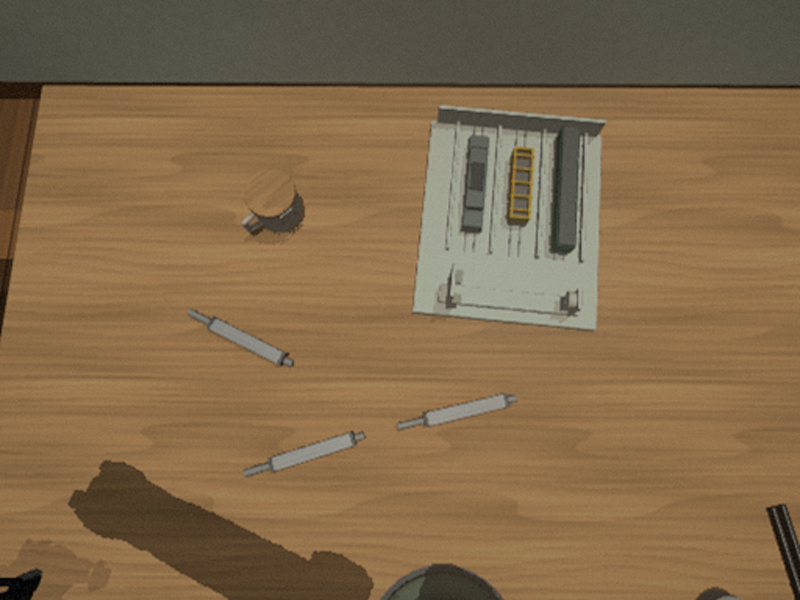

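The side view shows three bars, the rack and the pot. In the top view the leftmost bar runs from its plunger tip at about (190,312) to its stub at (292,362). The rack's front edge runs (413,314)-(597,330), and the cups are near (452,285) and (573,300). I'll zoom in and measure.

```bash
cat > h.py <<'E'
import numpy as np,cv2
from workcell import *
def ray(n,px,z):
    c=get_calibration(n);d=c["R"].T@np.linalg.solve(c["mtx"],[px[0],px[1],1.]);o=-c["R"].T@c["t"]
    return o+d*(z-o[2])/d[2]
def proj(n,X):
    c=get_calibration(n);p=c["mtx"]@(c["R"]@np.asarray(X)+c["t"]);return p[:2]/p[2]
E
python3 - <<'E'
from h import *
t=cv2.imread("raw_top0.png");s=cv2.imread("raw_side0.png")
def crop(im,u,v,w,h,k,name):
    return cv2.resize(im[v:v+h,u:u+w],None,fx=k,fy=k,interpolation=cv2.INTER_CUBIC)
a=crop(t,260,60,132,156,3.8,0);cv2.imwrite("pics/ra.png",a)
b=np.hstack([crop(t,115,190,80,50,5,0),crop(s,230,260,56,84,250/84,0)[:250]]);cv2.imwrite("pics/ba.png",b)
cv2.imwrite("pics/rs.png",crop(s,120,95,150,110,5,0))
k=1.5625
for p in((190,312),(292,362)):print(ray("top",(p[0]/k,p[1]/k),.011))
for p in((368,528),(436,420)):print(ray("side",(p[0]/k,p[1]/k),.011))
for p in((413,314),(597,330),(605,122),(439,107)):print(ray("top",(p[0]/k,p[1]/k),.012))
E
```

```text
[0.51037802 0.42382891 0.011     ]
[0.42722914 0.2469517  0.011     ]
[0.51116624 0.42237365 0.011     ]
[0.42544883 0.25344856 0.011     ]
[0.50934685 0.04687356 0.012     ]
[ 0.48426289 -0.26051146  0.012     ]
[ 0.8672483  -0.30108735  0.012     ]
[8.96080834e-01 4.97754386e-04 1.20000000e-02]
```

View pics/ra.png

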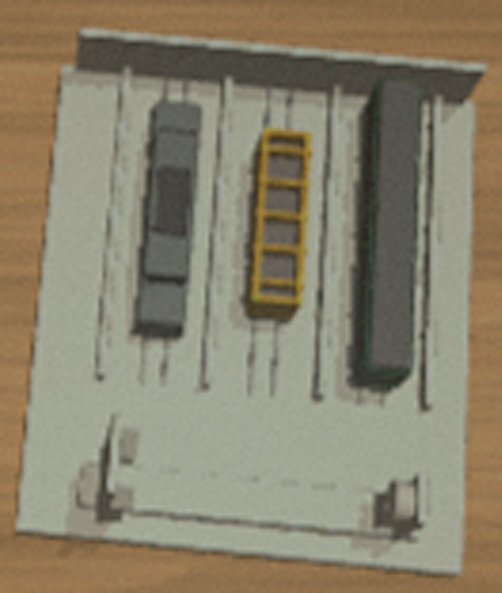

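View pics/ba.png

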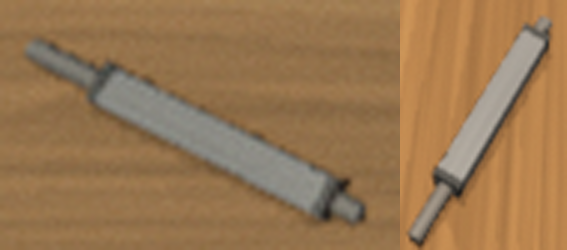

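View pics/rs.png

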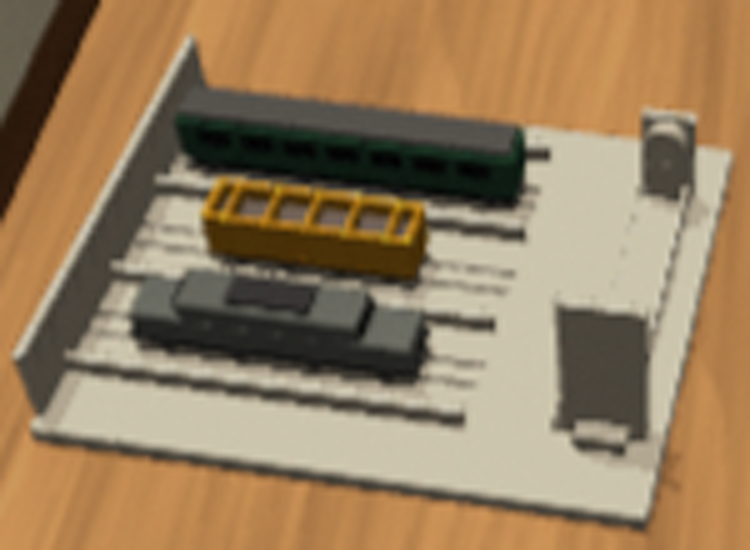

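The crops show the rack floor corners: top crop (17,530), (461,573), (475,103), (62,68), and side crop (645,515), (732,152), (35,430). The bar runs tip (33,48) to stub (355,212) in its crop, and the plate of the slotted cup is on the left (+y). Next I fit the poses.

```bash
cat >> h.py <<'E'
def rackpt(p,P):
    x,y,a=P[:3];c,s=np.cos(a),np.sin(a)
    return np.array([x+c*p[0]-s*p[1],y+s*p[0]+c*p[1],p[2]])
E
python3 - <<'E'
from h import *
import workcell
from scipy.optimize import least_squares
T=lambda u,v:("top",(u+.5)/3.8-.5+260,(v+.5)/3.8-.5+60)
S=lambda u,v:("side",(u+.5)/5-.5+120,(v+.5)/5-.5+95)
z=.012
obs=[(T(17,530),(-.035,.164,z)),(T(461,573),(-.035,-.146,z)),(T(475,103),(.325,-.146,z)),(T(62,68),(.325,.164,z)),
(S(645,515),(-.035,.164,z)),(S(732,152),(-.035,-.146,z)),(S(35,430),(.325,.164,z))]
f=lambda P:np.concatenate([proj(o[0],rackpt(p,P))-o[1:] for o,p in obs])
r=least_squares(f,[.53,-.1,-.08],loss="soft_l1",x_scale=[.01,.01,.01]);P=r.x;print("rack",P,np.round(f(P).reshape(-1,2),1))
# features of yoke in rack frame, assuming heights
def inr(X):
    c,s=np.cos(P[2]),np.sin(P[2]);d=X[:2]-P[:2];return np.array([c*d[0]+s*d[1],-s*d[0]+c*d[1]])*1000
for nm,o,h in(("plate top rear",T(114,415),.114),("plate top front",T(104,518),.114),("plate topR side",S(557,306),.114),("plate topF side",S(649,316),.114),("bracket side top",S(643,110),.076),("bracket side topF",S(695,116),.076),("rim side centre",S(668,160),.062),("plate front bottom(side)",S(645,436),.055)):
    print(nm,np.round(inr(ray(o[0],o[1:],h)),1))
B=lambda u,v:("top",(u+.5)/5-.5+115,(v+.5)/5-.5+190)
C=lambda u,v:("side",(u-400+.5)*84/250-.5+230,(v+.5)*84/250-.5+260)
tip=[ray(*( (b:=q)[0],b[1:]),.011) for q in(B(30,46),C(413,238))];but=[ray(q[0],q[1:],.011) for q in(B(360,214),C(545,20))]
print(tip,but,[np.linalg.norm(a-b) for a,b in zip(tip,but)])
fb=lambda p:np.concatenate([proj(o[0],(p[0]-np.sin(p[2])*l,p[1]+np.cos(p[2])*l,.011))-o[1:] for o,l in((B(30,46),.114),(C(413,238),.114),(B(360,214),-.086),(C(545,20),-.086))])
r=least_squares(fb,[.47,.33,-.44],x_scale=.01);print("bar",r.x,np.round(fb(r.x).reshape(-1,2),1))
print([ (k,getattr(workcell,k)) for k in dir(workcell) if 'tip' in k.lower()],proj("top",rackpt((0,0,.062),P)))
E
```

```text
rack [ 0.53335543 -0.11786065 -0.09281569] [[-0.5  0.2]
 [ 0.9  0.5]
 [ 0.4 -1. ]
 [-0.1 -1.5]
 [ 1.1  0.9]
 [ 0.7 -0.3]
 [-0.9  0.1]]
plate top rear [ 24.7 109. ]
plate top front [-41.7 109.8]
plate topR side [ 24.7 110.4]
plate topF side [-24.3 109. ]
bracket side top [ 17.3 -98.9]
bracket side topF [-14.9 -99.1]
rim side centre [ -3.  -72.3]
plate front bottom(side) [-28.  141.3]
[array([0.51272807, 0.42669116, 0.011     ]), array([0.51389432, 0.42615333, 0.011     ])] [array([0.42536391, 0.2475828 , 0.011     ]), array([0.42724297, 0.24721943, 0.011     ])] [np.float64(0.19927944933204045), np.float64(0.1988109568049097)]
bar [ 0.46376439  0.32424495 -0.45276401] [[ 0.  -0.3]
 [ 0.1  0.3]
 [ 0.3 -0.3]
 [ 0.5 -0.1]]
[('tcp_to_tips', 0.025)] [330.46961998 188.21041861]
```

Request:
servo_tool(
  deltas="0 -34 -9.8 13.5 0 0 0;0 -34 -9.8 13.5 0 0 0;0 -34 -9.8 13.5 0 0 0;0 -34 -9.8 13.5 0 0 0;0 -34 -9.8 13.5 0 0 0;0 -34 -9.8 13.5 0 0 0;0 -34 -9.8 13.5 0 0 0;0 -34 -9.8 13.5 0 0 0;0 -34 -9.8 13.5 0 0 0;0 -34 -9.8 13.5 0 0 0",
)

```text
clock: 1.1
eef_pos: [0.4637, 0.3239, 0.1204]
orientation: [0.156, 0.988, -0.0, -0.0]
force: [-0.0, -0.3, 0.2]
width: 0.0852
gripper_force: 0.0
```

Request:
servo_tool(
  deltas="0 0 0 0 0 0 -0.143;0 0 0 0 0 0 -0.143;0 0 0 0 0 0 -0.143;0 0 0 0 0 0 -0.143;0 0 0 0 0 0 -0.143;0 0 0 0 0 0 -0.143;0 0 0 0 0 0 -0.143;0 0 0 0 0 0 -0.143;0 0 0 0 0 0 -0.143;0 0 0 0 0 0 -0.143;0 0 0 0 0 0 0;0 0 0 0 0 0 0",
)

```text
clock: 2.3
eef_pos: [0.4627, 0.3249, 0.121]
orientation: [-0.528, 0.849, 0.0, -0.0]
force: [-0.0, 0.8, -0.8]
width: 0.0854
gripper_force: 0.0
```

```bash
cat >> h.py <<'E'
from scipy.spatial.transform import Rotation as Ro
def togo(X,yaw):
    "shift in tool axes (mm) and turn about tool axes to TCP at X, pointing down, tool y at angle yaw"
    s=sense();R=Ro.from_quat(s["orientation"])
    y=np.array([np.cos(yaw),np.sin(yaw),0]);zz=np.array([0,0,-1.]);G=Ro.from_matrix(np.c_[np.cross(y,zz),y,zz])
    print("t",s["clock"],"eef",np.round(s["eef_pos"],4),"F",np.round(s["force"],1),"w",round(s["width"],4))
    print("shift",np.round(R.inv().apply(np.asarray(X)-s["eef_pos"])*1000,1),"turn",np.round((R.inv()*G).as_rotvec(),4))
E
python3 -c "
from h import *
togo((.4638,.3242,.0275),np.pi-.4528)"
```

```text
t 2.3 eef [0.4627 0.3249 0.121 ] F [-0.   0.8 -0.8] w 0.0854
shift [ 0.1 -1.3 93.5] turn [ 0.0004 -0.0005 -0.0047]
```

Request:
servo_tool(
  deltas="0 0 -1.2 20 0 0 -0.004;0 0 0 20 0 0 0;0 0 0 20 0 0 0;0 0 0 20 0 0 0;0 0 0 8 0 0 0;0 0 0 5 0 0 0;0 0 0 0 0 0 0;0.3 0 0 0 0 0 0;0.6 0 0 0 0 0 0;1 0 0 0 0 0 0;1 0 0 0 0 0 0;1 0 0 0 0 0 0",
)

```text
clock: 3.5
eef_pos: [0.4644, 0.3247, 0.0289]
orientation: [-0.531, 0.847, -0.0, 0.001]
force: [0.9, 0.6, 3.2]
width: 0.0207
gripper_force: 59.7
```

Request:
servo_tool(
  deltas="1 0 0 0 0 0 0;1 0 0 0 0 0 0;1 0 0 0 0 0 0;1 0 0 0 0 0 0;1 0 0 0 0 0 0",
)

```text
clock: 4.0
eef_pos: [0.4644, 0.3247, 0.0289]
orientation: [-0.531, 0.847, -0.0, 0.001]
force: [-0.3, -0.3, 6.8]
width: 0.0206
gripper_force: 59.8
```

Request:
servo_tool(
  deltas="1 0 0 -5 0 0 0;1 0 0 -15 0 0 0;1 0 0 -30 0 0 0;1 0 0 -30 0 0 0;1 0 0 -30 0 0 0;1 0 0 -30 0 0 0;1 0 0 -15 0 0 0;1 0 0 0 0 0 0",
)

```text
clock: 4.8
eef_pos: [0.4651, 0.3251, 0.1855]
orientation: [-0.531, 0.847, -0.0, 0.002]
force: [0.9, -0.2, -2.0]
width: 0.0205
gripper_force: 59.0
```

```bash
python3 -c "
from h import *
togo((.531,-.1428,.184),np.pi-.0928)"
```

```text
t 4.8 eef [0.4651 0.3251 0.1855] F [ 0.9 -0.2 -2. ] w 0.0205
shift [ 392.5 -263.1    0.9] turn [-0.0029  0.0027 -0.3577]
```

Request:
servo_tool(
  deltas="1 15 -10 0 0 0 0;1 32 -21 0 0 0 0;1 38 -26 0 0 0 0;1 38 -26 0 0 0 0;1 38 -26 0 0 0 0;1 38 -26 0 0 0 0;1 38 -26 0 0 0 0;1 38 -26 0 0 0 0;1 38 -26 0 0 0 0;1 38 -26 0 0 0 0;1 30 -18 0 0 0 0;1 11 -6 0 0 0 0",
)

```text
clock: 6.0
eef_pos: [0.5294, -0.1461, 0.1816]
orientation: [-0.53, 0.848, 0.0, -0.001]
force: [-0.4, 0.7, -2.1]
width: 0.0206
gripper_force: 59.0
```

Request:
servo_tool(
  deltas="1 0 0 0 0 0 -0.07;1 0 0 0 0 0 -0.07;1 0 0 0 0 0 -0.07;1 0 0 0 0 0 -0.07;1 0 0 0 0 0 -0.05;1 0 0 0 0 0 -0.028;1 0 0 0 0 0 0;1 0 0 0 0 0 0;1 0 0 0 0 0 0",
)

```text
clock: 6.9
eef_pos: [0.5299, -0.1427, 0.183]
orientation: [-0.674, 0.739, 0.0, -0.0]
force: [1.1, 0.2, -2.4]
width: 0.0205
gripper_force: 59.1
```

Run:
```python
from h import *
togo((.531,-.1428,.184),np.pi-.0928)
t=grab_frame("top")[:,:,::-1];s=grab_frame("side")[:,:,::-1]
cv2.imwrite("raw_t1.png",t);cv2.imwrite("raw_s1.png",s)
a=cv2.resize(t[120:240,255:395],None,fx=4,fy=4,interpolation=cv2.INTER_CUBIC)
b=cv2.resize(s[30:210,200:310],None,fx=2.6667,fy=2.6667,interpolation=cv2.INTER_CUBIC)[:480]
cv2.imwrite("pics/c1.png",np.hstack([a[:,:506],b]))
```

```text
t 6.9 eef [ 0.5299 -0.1427  0.183 ] F [ 1.1  0.2 -2.4] w 0.0205
shift [-0.  -1.1 -1. ] turn [ 0.0004  0.0002 -0.0001]
```

View pics/c1.png

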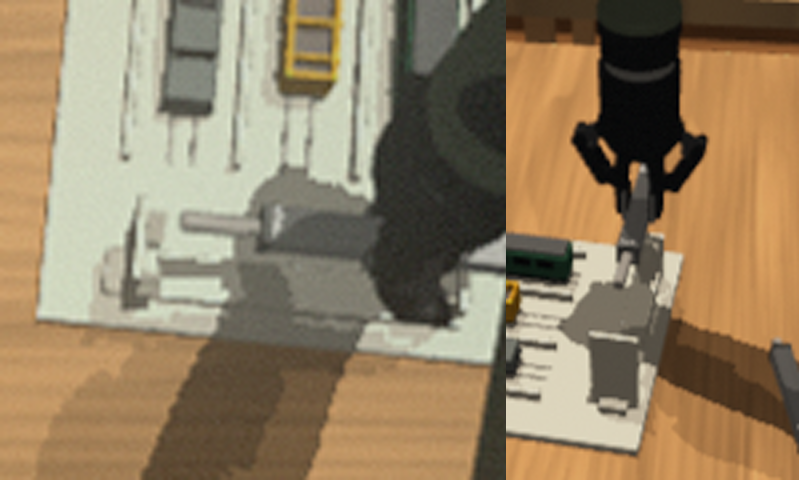

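The bar is in the grip and roughly level. The plunger tip is at about (182,219) in the top half and (624,285) in the side half. I'll triangulate it.

Run:
```python
from h import *
from scipy.optimize import least_squares
P=[.53336,-.11786,-.0928]
o=[("top",255+182.5/4-.5,120+219.5/4-.5),("side",200+(624-506+.5)/2.6667-.5,30+285.5/2.6667-.5)]
f=lambda X:np.concatenate([proj(q[0],X)-q[1:] for q in o])
X=least_squares(f,[.54,-.03,.16]).x;print("tip",X,f(X))
c,s=np.cos(P[2]),np.sin(P[2])
inr=lambda X:np.round(np.array([c*(X[0]-P[0])+s*(X[1]-P[1]),-s*(X[0]-P[0])+c*(X[1]-P[1])])*1000,1)
e=sense()["eef_pos"];print(inr(X),"tcp",inr(e),"tcp-derived tip z",e[2]-.0179)
```

```text
tip [ 0.5376947  -0.02952492  0.16811047] [-0.14006647  0.90259511 -0.98526794 -0.36920653]
[-3.9 88.4] tcp [ -1.1 -25.2] tcp-derived tip z 0.1652979248893671
```

Request:
servo_tool(
  deltas="1 0 -1.1 10 0 0 0;1 0 0 20 0 0 0;1 0 0 20 0 0 0;1 0 0 14 0 0 0;1 0 0 5 0 0 0;1 0 0 0 0 0 0;1 0 0 0 0 0 0;1 0 0 0 0 0 0;1 0 0 0 0 0 0",
)

```text
clock: 7.9
eef_pos: [0.5317, -0.1433, 0.115]
orientation: [-0.674, 0.739, -0.001, 0.0]
force: [0.8, -0.2, -2.6]
width: 0.0208
gripper_force: 59.1
```

Request:
servo_tool(
  deltas="1 -2 0 0 0 0 0;1 -2 0 0 0 0 0;1 -2 0 0 0 0 0;1 -2 0 0 0 0 0;1 0 0 0 0 0 0;1 0 0 0 0 0 0",
)

```text
clock: 8.5
eef_pos: [0.5319, -0.135, 0.1143]
orientation: [-0.674, 0.739, 0.0, -0.0]
force: [0.3, 0.2, -2.1]
width: 0.0204
gripper_force: 59.1
```

Request:
servo_tool(
  deltas="1 -2 0 0 0 0 0;1 -2 0 0 0 0 0;1 0 0 0 0 0 0;1 0 0 0 0 0 0",
)

```text
clock: 8.9
eef_pos: [0.5323, -0.1311, 0.1143]
orientation: [-0.674, 0.739, -0.0, -0.0]
force: [-0.3, 0.6, -1.8]
width: 0.0206
gripper_force: 59.1
```

Request:
servo_tool(
  deltas="1 -2 0 0 0 0 0;1 -2 0 0 0 0 0;1 0 0 0 0 0 0;1 0 0 0 0 0 0",
)

```text
clock: 9.3
eef_pos: [0.5326, -0.1275, 0.1144]
orientation: [-0.674, 0.739, -0.0, -0.0]
force: [-0.5, -3.0, -1.5]
width: 0.0203
gripper_force: 59.1
```

Request:
servo_tool(
  deltas="1 -2 0 0 0 0 0;1 -2 0 0 0 0 0;1 0 0 0 0 0 0;1 0 0 0 0 0 0",
)

```text
clock: 9.7
eef_pos: [0.533, -0.1234, 0.1144]
orientation: [-0.674, 0.739, -0.0, -0.0]
force: [0.0, -4.1, -1.3]
width: 0.0207
gripper_force: 59.1
```

Request:
servo_tool(
  deltas="1 -2 0 0 0 0 0;1 -2 0 0 0 0 0;1 0 0 0 0 0 0;1 0 0 0 0 0 0",
)

```text
clock: 10.1
eef_pos: [0.5334, -0.1195, 0.1144]
orientation: [-0.674, 0.739, -0.0, -0.0]
force: [-0.9, -4.6, -1.6]
width: 0.0208
gripper_force: 59.1
```

Request:
servo_tool(
  deltas="1 -2 0 0 0 0 0;1 -2 0 0 0 0 0;1 -2 0 0 0 0 0;1 0 0 0 0 0 0;1 0 0 0 0 0 0",
)

```text
clock: 10.6
eef_pos: [0.5339, -0.1142, 0.1144]
orientation: [-0.673, 0.739, -0.001, -0.001]
force: [-2.3, -7.0, -2.5]
width: 0.0204
gripper_force: 59.1
```

Request:
servo_tool(
  deltas="1 0 0 0 0 0 0",
)

```text
clock: 10.7
eef_pos: [0.5339, -0.1142, 0.1144]
orientation: [-0.673, 0.739, -0.001, -0.001]
force: [-0.9, -7.6, -1.2]
width: 0.0209
gripper_force: 59.1
```

Request:
servo_tool(
  deltas="1 0 0 0 0 0 0",
)

```text
clock: 10.8
eef_pos: [0.5339, -0.1142, 0.1144]
orientation: [-0.673, 0.739, -0.001, -0.001]
force: [-2.1, -8.5, -1.6]
width: 0.0207
gripper_force: 59.1
```

Run:
```python
from h import *
F=[]
for i in range(6):
    t=grab_frame("top" if i%2 else "side");F.append(sense()["force"])
    if i<2: cv2.imwrite(f"raw_p{i}.png",t[:,:,::-1])
print(np.round(F,1),np.mean(F,0),sense()["eef_pos"],sense()["ft_torque"])
t=cv2.imread("raw_p1.png");s=cv2.imread("raw_p0.png")
a=cv2.resize(t[150:240,265:375],None,fx=4,fy=4,interpolation=cv2.INTER_CUBIC)
b=cv2.resize(s[90:180,210:290],None,fx=4,fy=4,interpolation=cv2.INTER_CUBIC)
cv2.imwrite("pics/c2.png",np.hstack([a,b]))
```

```text
[[-1.4 -7.4 -1.7]
 [-1.7 -7.1 -1.3]
 [-1.4 -7.1 -1.9]
 [-1.5 -8.2 -1.5]
 [-2.2 -8.4 -1.9]
 [-1.4 -7.5 -2.3]] [-1.60736332 -7.621573   -1.77342884] [ 0.53388204 -0.11425136  0.11442892] [-1.45652902  0.23496052  0.09264427]
```

View pics/c2.png

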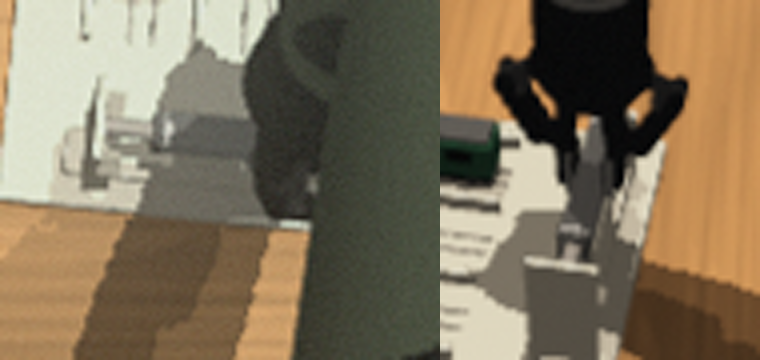

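The plunger is on the plate: in the side crop the plate's top edge runs (527,260)-(598,270), with the plunger at about (573,240). I'll check lateral alignment by overlaying the expected geometry.

Run:
```python
from h import *
P=[.53336,-.11786,-.0928]
t=cv2.imread("raw_p1.png");s=cv2.imread("raw_p0.png");K=7
def mk(im,n,u,v,w,h,segs):
    a=cv2.resize(im[v:v+h,u:u+w],None,fx=K,fy=K,interpolation=cv2.INTER_CUBIC)
    for A,B,c in segs:
        q=[tuple(int(x) for x in ((proj(n,rackpt(p,P))-[u,v]+.5)*K-.5)) for p in(A,B)];cv2.line(a,q[0],q[1],c,1)
    return a
y=.106;segs=[((-.025,y,.114),(.025,y,.114),(0,0,255)),((-.0,y,.114),(0,y,.094),(0,0,255))]
for x in(-.011,.011):segs.append(((x,.03,.1075),(x,.074,.1075),(0,255,0)))
for x in(-.006,.006):segs.append(((x,.074,.1025),(x,.105,.1025),(255,0,0)))
a=mk(s,"side",232,125,50,60,segs);b=mk(t,"top",280,165,60,60,segs)
cv2.imwrite("pics/c3.png",np.hstack([a,b]))
```

```text
(no output)
```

View pics/c3.png

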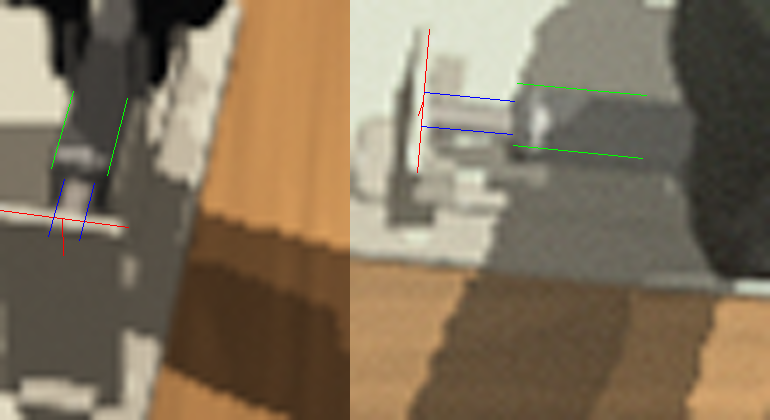

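Geometry matches to about 1 mm: the plate edge coincides with its prediction and the plunger sits roughly 1 mm towards -x. I'll nudge it over and squeeze to about 20.5 mm.

Request:
servo_tool(
  deltas="1 -2 -0.5 0 0 0 0;1 -2 -0.5 0 0 0 0;1 -2 0 0 0 0 0;1 0 0 0 0 0 0;1 0 0 0 0 0 0;1 0 0 0 0 0 0",
)

```text
clock: 11.7
eef_pos: [0.5348, -0.1089, 0.1143]
orientation: [-0.673, 0.739, -0.001, -0.002]
force: [-2.9, -9.4, -0.5]
width: 0.0208
gripper_force: 59.2
```

Run:
```python
from h import *
F=[]
for i in range(6): grab_frame("side");F.append(sense()["force"])
print(np.mean(F,0),sense()["eef_pos"],sense()["ft_torque"])
togo((.5339,-.1083,.0802),np.pi-.0928)
```

```text
[-3.04815016 -9.06315637 -1.3118627 ] [ 0.53477974 -0.1089135   0.11431583] [-1.89799019  0.54223162  0.1759203 ]
t 12.0 eef [ 0.5348 -0.1089  0.1143] F [-3.9 -9.2 -1.2] w 0.021
shift [-0.7  0.9 34.1] turn [ 0.0013 -0.0041 -0.0005]
```

Request:
servo_tool(
  deltas="1 -1 0.5 0 0 0 0;1 0 0 3 0 0 0;1 0 0 3 0 0 0;1 0 0 3 0 0 0;1 0 0 3 0 0 0;1 0 0 0 0 0 0",
)

```text
clock: 12.6
eef_pos: [0.5357, -0.1083, 0.1027]
orientation: [-0.673, 0.74, -0.002, -0.001]
force: [-0.9, -10.1, -0.3]
width: 0.0208
gripper_force: 59.3
```

Request:
servo_tool(
  deltas="1 0 0 2 0 0 0;1 0 0 2 0 0 0;1 0 0 2 0 0 0;1 0 0 0 0 0 0",
)

```text
clock: 13.0
eef_pos: [0.5358, -0.1083, 0.0968]
orientation: [-0.673, 0.74, -0.002, -0.001]
force: [-1.2, -9.7, -0.2]
width: 0.0207
gripper_force: 59.4
```

Request:
servo_tool(
  deltas="1 0 0 2 0 0 0;1 0 0 2 0 0 0;1 0 0 0 0 0 0",
)

```text
clock: 13.3
eef_pos: [0.5358, -0.1083, 0.0928]
orientation: [-0.673, 0.74, -0.002, -0.001]
force: [0.1, -9.2, 0.1]
width: 0.0206
gripper_force: 59.4
```

Request:
servo_tool(
  deltas="1 0 0.5 2 0 0 0;1 0 0 2 0 0 0;1 0 0 0 0 0 0",
)

```text
clock: 13.6
eef_pos: [0.5355, -0.1083, 0.0889]
orientation: [-0.673, 0.74, -0.002, -0.001]
force: [-1.0, -9.2, -0.4]
width: 0.0207
gripper_force: 59.4
```

Request:
servo_tool(
  deltas="1 0 0 2 0 0 0;1 0 0 2 0 0 0;1 0 0 0 0 0 0",
)

```text
clock: 13.9
eef_pos: [0.5354, -0.1083, 0.0849]
orientation: [-0.673, 0.74, -0.002, -0.001]
force: [-0.8, -10.7, -0.0]
width: 0.0206
gripper_force: 59.4
```

Request:
servo_tool(
  deltas="1 0 0 2 0 0 0;1 0 0 1 0 0 0;1 0 0 0 0 0 0",
)

```text
clock: 14.2
eef_pos: [0.5354, -0.1083, 0.082]
orientation: [-0.673, 0.74, -0.002, -0.001]
force: [-1.6, -9.3, 0.6]
width: 0.0205
gripper_force: 59.4
```

Request:
servo_tool(
  deltas="1 0 0 1.5 0 0 0;1 0 0 0 0 0 0;1 0 0 0 0 0 0",
)

```text
clock: 14.5
eef_pos: [0.5354, -0.1083, 0.0805]
orientation: [-0.673, 0.74, -0.002, -0.001]
force: [-0.9, -9.7, 1.7]
width: 0.0204
gripper_force: 59.4
```

Request:
servo_tool(
  deltas="1 1 0 0 0 0 0;1 1 0 0 0 0 0;1 1 0 0 0 0 0;1 1 0 0 0 0 0;1 0 0 0 0 0 0",
)

```text
clock: 15.0
eef_pos: [0.5351, -0.1119, 0.0805]
orientation: [-0.673, 0.739, -0.002, -0.001]
force: [-0.3, -8.7, -0.7]
width: 0.0206
gripper_force: 59.3
```

Request:
servo_tool(
  deltas="1 1 0 0 0 0 0;1 1 0 0 0 0 0;1 1 0 0 0 0 0;1 1 0 0 0 0 0;1 0 0 0 0 0 0",
)

```text
clock: 15.5
eef_pos: [0.5347, -0.1154, 0.0804]
orientation: [-0.673, 0.739, -0.002, -0.0]
force: [-0.6, -7.0, -1.1]
width: 0.0206
gripper_force: 59.3
```

Request:
servo_tool(
  deltas="1 1 0 0 0 0 0;1 1 0 0 0 0 0;1 1 0 0 0 0 0;1 1 0 0 0 0 0;1 0 0 0 0 0 0",
)

```text
clock: 16.0
eef_pos: [0.5344, -0.1189, 0.0803]
orientation: [-0.673, 0.739, -0.001, 0.0]
force: [-0.0, -5.2, -0.4]
width: 0.021
gripper_force: 59.3
```

Request:
servo_tool(
  deltas="1 1 0 0 0 0 0;1 1 0 0 0 0 0;1 0 0 0 0 0 0;1 0 0 0 0 0 0",
)

```text
clock: 16.4
eef_pos: [0.5342, -0.1206, 0.0802]
orientation: [-0.673, 0.739, -0.001, 0.0]
force: [0.5, -4.5, -0.8]
width: 0.0206
gripper_force: 59.2
```

Request:
servo_tool(
  deltas="1 1 0 0 0 0 0;1 0 0 0 0 0 0;1 0 0 0 0 0 0",
)

```text
clock: 16.7
eef_pos: [0.5335, -0.1213, 0.0799]
orientation: [-0.674, 0.739, -0.0, 0.0]
force: [0.3, -5.2, -1.8]
width: 0.0209
gripper_force: 59.2
```

Request:
servo_tool(
  deltas="1 1 0 0 0 0 0;1 0 0 0 0 0 0;1 0 0 0 0 0 0",
)

```text
clock: 17.0
eef_pos: [0.5332, -0.1221, 0.0798]
orientation: [-0.674, 0.739, -0.0, 0.0]
force: [1.3, -4.4, -0.6]
width: 0.0209
gripper_force: 59.2
```

Request:
servo_tool(
  deltas="1 1 0 0 0 0 0;1 0 0 0 0 0 0;1 0 0 0 0 0 0",
)

```text
clock: 17.3
eef_pos: [0.533, -0.1221, 0.0797]
orientation: [-0.674, 0.739, 0.001, 0.001]
force: [2.0, 1.5, -0.1]
width: 0.0206
gripper_force: 59.2
```

Run:
```python
from h import *
F=[];T=[]
for i in range(6):
    g=grab_frame("top" if i%2 else "side");F.append(sense()["force"]);T.append(sense()["ft_torque"])
    if i<2: cv2.imwrite(f"raw_f{i}.png",g[:,:,::-1])
print(np.mean(F,0),np.mean(T,0),sense()["eef_pos"])
```

```text
[ 2.29889096  3.50625056 -0.3217996 ] [ 0.63363361 -0.46032316 -0.01961766] [ 0.53305302 -0.12216387  0.07972817]
```

The stub has bottomed: the force reversed at about 6.5 mm of squeeze, as expected. I'll relax the push, open and retreat.

Request:
servo_tool(
  deltas="1 -0.7 0 0 0 0 0;1 0 0 0 0 0 0;0.6 0 0 0 0 0 0;0.3 0 0 0 0 0 0;0 0 0 0 0 0 0;0 0 0 0 0 0 0;0 0 0 0 0 0 0;0 0 0 0 0 0 0",
)

```text
clock: 18.4
eef_pos: [0.533, -0.1225, 0.0798]
orientation: [-0.674, 0.739, -0.0, -0.0]
force: [0.1, -0.6, 0.9]
width: 0.0852
gripper_force: 0.0
```

Request:
servo_tool(
  deltas="0 0 0 -10 0 0 0;0 0 0 -20 0 0 0;0 0 0 -30 0 0 0;0 0 0 -30 0 0 0;0 0 0 -30 0 0 0;0 0 0 -30 0 0 0;0 50 0 -20 0 0 0;0 50 0 0 0 0 0;0 50 0 0 0 0 0;0 50 0 0 0 0 0;0 0 0 0 0 0 0;0 0 0 0 0 0 0",
)

```text
clock: 19.6
eef_pos: [0.5143, -0.319, 0.2486]
orientation: [-0.673, 0.74, 0.0, 0.0]
force: [0.4, 0.2, 0.4]
width: 0.0855
gripper_force: 0.0
```

Run:
```python
from h import *
P=[.53336,-.11786,-.0928];K=5
t=grab_frame("top")[:,:,::-1].copy();s=grab_frame("side")[:,:,::-1].copy()
def mk(im,n,u,v,w,h):
    a=cv2.resize(im[v:v+h,u:u+w],None,fx=K,fy=K,interpolation=cv2.INTER_CUBIC)
    for yy in(.102,.064,-.076,-.092):
        q=((proj(n,rackpt((0,yy-.003,.062),P))-[u,v]+.5)*K-.5);cv2.circle(a,tuple(int(x) for x in q),3,(0,0,255),1)
    return a
a=mk(t,"top",270,155,110,60);b=mk(s,"side",222,105,48,80)
H=400;c=np.zeros((H,800,3),np.uint8);c[:300,:550]=a;c[:,555:795]=b
cv2.imwrite("pics/c4.png",c);print(sense()["force"],sense()["clock"])
```

```text
[0.15737246 0.11431351 0.80457607] 19.7
```

View pics/c4.png

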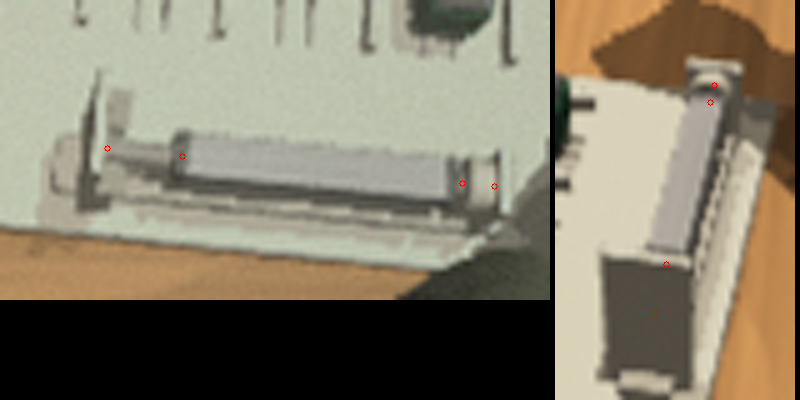

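The bar lies on the line: its stub is in the round cup at about (480,185) and its plunger is at the plate at about (110,150). The gripper is clear of it.

```bash
python3 -c "
from workcell import *
print(job_done())"
```

```text
the job is handed in; nothing more can be done
None
```

The keeper bar is fitted across the rack, with its stub in the round cup and its plunger in the slotted one. The gripper has let go, and I handed the job in at about 20 s; the hand-in gave no verdict.

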